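# Feed a mounting rail into the guarded rail cutter with the push stick

## Task

Lay the short steel mounting rail, open side up, in the guide of the bench rail cutter, wholly in front of the guard, and let go of it. Then feed it through the low guard opening with the wooden push stick behind it, never with the gripper, and push until the length stop hidden inside has slid fully home against its hard end, without ramming it. Draw the stick out, set it down on the bench clear of the cutter, and leave the other things where they are.

Things in the scene. Friction and masses are not known exactly. Their poses are not given: they have to be found in the camera images.
- cutter: Bench rail cutter, fixed: grey guard hood on a dark base plate (12 mm high, 80 mm wide, x -210 to 220). Feed direction is its +x; z up. Origin on the bench top, on the centre line, under the guard mouth (hood front face, x = 0). Cutter head on the hood at x 75 to 125, 115 mm high; a lever runs back from it at y = 50 mm.
- guide (a point): Middle of the infeed guide: on the base plate, 12 mm above the bench, 100 mm before the mouth. Two strips either side, tops 18 mm above the bench, each 12 mm wide, inner edges 33 mm apart, from cutter x -200 to 200: the rail's narrow bottom lies between them on the base plate with 3 mm play each side; its flanges overhang the strips.
- mouth (a point): Foot of the guard mouth: centre line, on the base plate, 12 mm above the bench. The opening is 60 mm wide and its upper edge 42 mm above the bench.
- hood_end (a point): Far end of the hood, 220 mm past the mouth, on its top face 55 mm above the bench; the hood is 84 mm wide. Inside, out of sight, is the length stop: the rail's leading end meets it somewhere from 150 to 175 mm past the mouth, differently each time. It then slides 12 mm against about 5 N of friction to a hard end, and stays where it is pushed.
- stop (a joint): how far the hidden length stop has been pushed in the feed direction, in m: 0 untouched, 0.012 fully home against its hard end
- rail: Short steel mounting rail, top-hat section, loose, about 0.1 kg, 120 mm long (its x axis), 15 mm high, lying open side up: bottom 27 mm wide, two flanges at the top 35 mm wide overall (the flanges are the top 2 mm). Origin: centre of its underside, z up. Both ends are alike. Gripped across the flanges, fingertips 7 mm or more above its underside clear the guide strips.
- rail_end_a (a point): centre of the rail's end at its +x, 60 mm from the middle, half way up
- rail_end_b (a point): centre of the rail's end at its -x, 60 mm from the middle, half way up
- stick: Plywood push stick, loose, about 0.1 kg: a flat sole 160 mm long, 34 mm wide, 12 mm thick, with an upright handle 36 mm long, 20 mm wide, its top 62 mm above the underside. Origin: on the underside, below the middle of the handle; x runs along the sole to the blunt nose, which is 125 mm ahead (the heel is 35 mm behind); z up.
- stick_nose (a point): middle of the push stick's nose face, 125 mm ahead of its origin, 6 mm above the underside. In use the sole rides on top of the two guide strips and the nose pushes the rail's end
- tape: bystander: roll of black tape lying flat, 50 mm across, 18 mm high; origin centre of underside
- screwdriver: bystander: screwdriver lying on the bench beyond the cutter, about 200 mm long
- spool: bystander: small wooden spool standing beyond the cutter, 80 mm across, 57 mm high; origin centre of underside
- jar: bystander: closed glass jar, 60 mm across, 80 mm high, at the left; origin centre of underside
- flatbar: bystander: solid flat aluminium bar 220 x 30 x 6 mm; not the rail; origin centre of underside
- socketbox: bystander: white wall socket 85 x 85 x 30 mm at the right; origin centre of underside
Mind the look-alikes: they are no part of the job. Several things have the shape of the stick; the one meant has the colours described above. What is shaped like the rail but green is not meant.

How it is judged (in metres and radians):
On the way, in this order (a step that is already met when the one before it is completed fails the run):
1. the rail lies released in the guide, open side up, wholly in front of the guard mouth (within 5 mm) (y of rail in the frame of cutter between -0.006 and 0.006 m and z of rail in the frame of cutter between 0.008 and 0.017 m and angle between the x axis of rail and the x axis of cutter, either way round below 0.12 rad and angle between rail's own z axis and vertical below 0.1 rad and x of rail_end_a in the frame of cutter between -0.21 and 0.005 m and x of rail_end_b in the frame of cutter between -0.21 and 0.005 m and contact force between the fingers and rail below 0.1 N), for 0.2 s.
2. the stick is pushing the rail with the stop fully home (at least 10.5 of its 12 mm) (value of joint stop above 0.0105 m and contact force between stick and rail above 0.5 N), for 0.1 s.
At the end, for the whole second after the job is handed in: The rail lies flat in the guide, in line (within 6 mm and 0.12 rad), both ends at least 30 mm past the guard mouth, the stop at least 10.5 of 12 mm in, and the push stick lies at rest on the bench, touching neither cutter nor rail (y of rail in the frame of cutter between -0.006 and 0.006 m and z of rail in the frame of cutter between 0.008 and 0.017 m and angle between the x axis of rail and the x axis of cutter, either way round below 0.12 rad and angle between rail's own z axis and vertical below 0.1 rad and value of joint stop above 0.0105 m and x of each of rail_end_a, rail_end_b in the frame of cutter above 0.03 m and height (world z) of stick below 0.025 m and height (world z) of stick_nose below 0.04 m and contact force between stick and cutter below 0.05 N and contact force between stick and rail below 0.05 N and linear speed of each of stick, rail below 0.02 m/s).
It fails at once if the rail fed by the gripper: fingers touching it while it lies in the guide line with an end more than 20 mm past the guard mouth (y of rail in the frame of cutter between -0.03 and 0.03 m and z of rail in the frame of cutter below 0.03 m and contact force between the fingers and rail above 0.5 N and x of any of rail_end_a, rail_end_b in the frame of cutter above 0.02 m).
It fails at once if rammed: more than 45 N between stick and rail (contact force between stick and rail above 45 N).
It fails at once if a bystander moved more than 30 mm (distance of any of tape, screwdriver, spool, jar, flatbar, socketbox from where it was at the start of the episode above 0.03 m).
It also fails if it takes over 69 s, if anything falls off the work surface, if the arm or the gripper's body presses on something with over 40 N, if the wrist force passes 120 N, or if a joint passes its speed limit or range.

## Robot

A 7-joint arm with a two-finger parallel gripper is mounted at the origin on the work surface. World frame = base frame: x ahead of the robot, y to its left, z up, the work surface at z = 0. Lengths are in mm, angles in rad, forces in N, time in s.
With the tool pointing down it reaches from about 350 to 900 mm from the base axis. Payload 8.1 kg.
Tool frame: the origin (TCP) lies midway between the tips of the shut fingers; the grasp point (between the pads) lies 19 mm behind it; z points along the fingers, y is the line along which they close (so a half turn about z gives the same grasp; the last joint's range is limited). The gripper opens to 92 mm and grips with 3 to 60 N. Pads are 19 mm wide; open, the fingers measure 130 mm over their backs; the gripper's body (75 mm by 190 mm) begins 47 mm behind the grasp point.
Start: joints at [1.05, 0.434, 0.025, 1.573, -0.012, 1.134, -0.075], TCP at [253.573, -571.264, 226.742] pointing down, gripper open.
Joint ranges: [-2.62, 2.62], [-0.44, 2.09], [-1.27, 1.32], [0.08, 2.57], [-1.32, 4.46], [0.12, 2], [-2.74, 2.74]. Speed limits (rad/s): [2.22, 2.22, 3.01, 3.01, 3.14, 3.14, 3.14].

## Interface

Orientations are given as a rotation vector (axis times angle).
In Python, from station import sense, grab_frame, hand_in, find_in, silhouettes, mark_of gives the robot as it stands.
- The arm moves only by the shell command python3 -m pendant 'ROWS' [OPENING] [FORCE]. ROWS is JSON, a list of rows, each a list of 4 numbers: the shift along the world's x, y, z each as a share of 500 mm, from -1 to 1, then the turn about the world's z as a share of 1.5 rad, from -1 to 1. In form: [[dx, dy, dz, spin], ...]. A call has 1 to 5 rows; each row is the pose to reach, as a shift and turn from the pose commanded when the call began; what a row does not reach only later rows make up. A row lasts 1/10 s, in which the tool goes at most 50 mm and 8.59 degrees, less where a joint would pass 70% of its speed; a pose out of reach is approached as far as the arm can. A call with a number of a shift or a turn outside -1 to 1 is refused whole. A call with a gripper value outside its range is refused whole. OPENING is the opening, from 0 (shut) to 1 (fully open), set as the call begins (- or left out, the last holds). The fingers move at their own pace and stop on an object; FORCE is the grip in N (left out, the last holds). Time passes only in rows, so rows that repeat a pose let the fingers close. It gives the time, the measured TCP pose, the force, the opening and the grip force at its end, in the units of the state.
- sense(): the state, without advancing time (a new reading comes with each control period).
- grab_frame(name): name is "scene" or "top"; returns a dict with "pixels" (420x560x3 uint8, red, green, blue), "fx", "fy", "cx", "cy" (pixels), "R" (3x3) and "t" (3): a world point X has camera coordinates R X + t. Camera axes: x right, y down, z forward; pixel columns grow to the right and rows downward; lengths in mm; the calibration is good to about 2 mm. A picture is of the moment at which its call begins. There is no depth.
- hand_in(): hands the job in; it is judged then, once.
Trained networks look in a picture, given as the dict that the camera call returned (one of the last four; its "shot" number tells which), for a name from the list of things; names that differ only in an ending like _2 or _b are one class to them, and where a whole thing is asked for, a point or a joint stands for the part that bears it (a point fixed in the world has none). Each returns a list of dicts, best first, with "confidence" (0 to 1); they miss things now and then, are a little off and sometimes report something else, mostly with a low value. They report only what shows in the picture. A call takes as long as a camera call. They do not tell look-alikes from the thing itself.
- find_in(target, picture): "rect" ([centre column, centre row, width, height] as shares, 0 to 1, of the picture: columns of its width, rows of its height, round what is visible of it).
- silhouettes(target, picture): "region" (420x560 bool, what is visible of it) and "rect" ([centre column, centre row, width, height] as shares, 0 to 1, of the picture: columns of its width, rows of its height, round what is visible of it).
- mark_of(target, picture): "centre" ([column, row] as shares, 0 to 1, of the picture: columns of its width, rows of its height: a listed point, or the origin of a listed thing).
The state is a dict: "t": time; "joint_positions": joint angles; "joint_velocities": joint speeds; "effort": joint torques, N m; "tcp_pos": TCP position; "ee_rot": TCP orientation; "contact_force": force on the tool from outside, world axes, zero at the start; "wrist_torque": the same for the moment, N m; "gripper_width": opening from 0.0 (shut) to 1.0 (fully open); "finger_force": force on a finger pad.
Only numpy, scipy, OpenCV 4.12 (cv2) and the standard library are available. Lean on these libraries where they do the work, as an engineer would, in place of code of your own. Each camera call takes 0.05 s, during which the arm holds its last target. There are 200 camera calls.

## Working session

There is one attempt and no reset: what is moved stays moved. The work goes in short steps, Python scripts to look and compute and a shell command to move; the robot and the scene stay as the last step left them, time stands still between calls to the robot, and variables do not carry over. Pictures are saved under pics/ and viewed, at most 10 in all, crops included, and the job is handed in when it is done.

```bash
mkdir -p pics; ls; cat > h.py <<'E'
from station import *
import numpy as np, cv2
def ray(f,u,v):
    R=np.array(f["R"]);t=np.array(f["t"])
    d=R.T@np.array([(u-f["cx"])/f["fx"],(v-f["cy"])/f["fy"],1]);return -R.T@t,d
def atz(f,u,v,z):
    c,d=ray(f,u,v);return (c+d*(z-c[2])/d[2])[:2]
def proj(f,X):
    p=np.array(f["R"])@np.array(X)+np.array(f["t"]);return p[0]/p[2]*f["fx"]+f["cx"],p[1]/p[2]*f["fy"]+f["cy"]
def save(f,n): cv2.imwrite("pics/"+n,cv2.cvtColor(f["pixels"],cv2.COLOR_RGB2BGR))
E
python3 - <<'E'
from h import *
print(sense())
a=grab_frame("scene");b=grab_frame("top")
im=np.hstack([a["pixels"],b["pixels"]])
save(a,"s0.png");save(b,"t0.png")
for n,f in(("scene",a),("top",b)):
    print(n,f["fx"],f["cx"],f["cy"],np.round(f["R"],3).tolist(),np.round(f["t"]))
    for k in("cutter","rail","stick"):
        print(k,[(np.round(np.array(d["rect"])*[560,420,560,420]).tolist(),round(d["confidence"],2)) for d in find_in(k,f)])
E
```

```text
pics
{'t': 0.0, 'joint_positions': array([ 1.05038573,  0.43521679,  0.02495361,  1.57410592, -0.01160442,
        1.13400834, -0.07509899]), 'joint_velocities': array([ 0.00093723, -0.00052564, -0.00053637,  0.00170842,  0.00039899,
        0.00163633, -0.00013932]), 'effort': array([-1.12582176e-03, -6.67827559e+01,  9.84255038e-01, -3.14455533e+01,
       -6.05967036e-02,  4.27503360e-02,  1.67203784e-04]), 'tcp_pos': array([ 253.34687288, -570.77850822,  225.94518578]), 'ee_rot': array([-3.07181416e+00, -6.51133928e-01,  7.20003711e-04]), 'contact_force': array([ 0.00387805,  0.22623579, -0.7152846 ]), 'wrist_torque': array([ 0.03440962,  0.0032283 , -0.01165837]), 'finger_force': 0.0, 'gripper_width': 1.0032974921390447}
scene 388.70511880270493 279.1691051443144 209.05076966141482 [[-0.146, 0.989, 0.019], [0.758, 0.125, -0.64], [-0.635, -0.079, -0.768]] [  85. -344. 1335.]
cutter [([218.0, 249.0, 239.0, 60.0], 0.67)]
rail [([223.0, 165.0, 35.0, 25.0], 0.91), ([226.0, 200.0, 45.0, 17.0], 0.83), ([220.0, 249.0, 246.0, 58.0], 0.63), ([423.0, 337.0, 52.0, 99.0], 0.5)]
stick [([358.0, 212.0, 60.0, 24.0], 0.95), ([395.0, 178.0, 48.0, 46.0], 0.84), ([218.0, 247.0, 245.0, 57.0], 0.65), ([225.0, 201.0, 46.0, 21.0], 0.31)]
top 387.1259987713396 277.6017277606009 209.8289747167765 [[0.015, -1.0, 0.003], [-0.973, -0.015, -0.228], [0.228, 0.001, -0.974]] [ -13.  541. 1100.]
cutter [([322.0, 187.0, 180.0, 55.0], 0.91)]
rail [([347.0, 284.0, 38.0, 30.0], 0.69), ([334.0, 245.0, 39.0, 10.0], 0.62)]
stick [([214.0, 244.0, 55.0, 18.0], 0.71), ([177.0, 290.0, 43.0, 45.0], 0.65), ([321.0, 183.0, 179.0, 50.0], 0.32)]
```

```bash
python3 - <<'E'
import cv2,numpy as np
b=cv2.imread("pics/t0.png");s=cv2.imread("pics/s0.png")
cv2.imwrite("pics/t0c.png",cv2.resize(b[140:350,130:430],(800,560),interpolation=cv2.INTER_CUBIC))
E
```

```text
(no output)
```

View pics/s0.png

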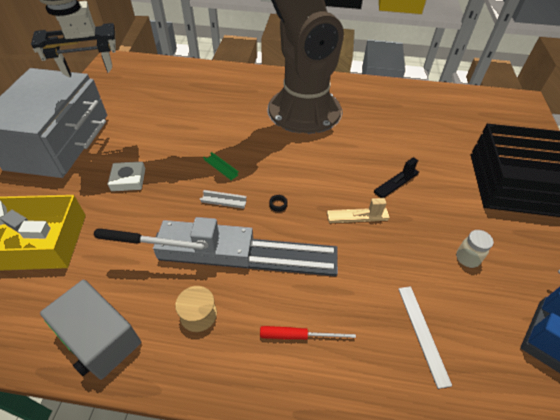

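View pics/t0c.png

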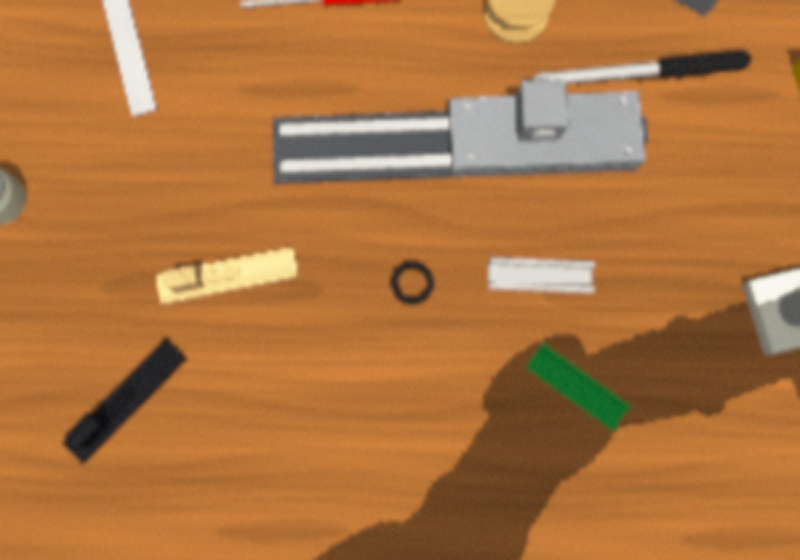

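Rail candidates in the scene view: silver top-hat at (223,199) and green piece at (222,165). The silver one is steel, so it is the rail. Stick candidates: light wood at (358,212) and black at (398,178). The wooden one is the stick. The feed direction runs from image right to left in the scene view, which is world −y. Next I fit poses and confirm them with an overlay crop.

```bash
cat >> h.py <<'E'
from scipy.optimize import minimize
S=4
def box(x0,x1,y0,y1,z0,z1): return np.array([[x,y,z] for x in(x0,x1) for y in(y0,y1) for z in(z0,z1)],float)
RAIL=[np.vstack([box(-60,60,-17.5,17.5,13,15),box(-60,60,-13.5,13.5,0,1)])]
STICK=[box(-35,125,-17,17,0,12),box(-18,18,-10,10,12,62)]
STRIPS=[box(-200,-3,a,a+12,17.5,18) for a in(16.5,-28.5)]
def place(P,q): 
    c,s=np.cos(q[2]),np.sin(q[2]); return P@np.array([[c,s,0],[-s,c,0],[0,0,1]])+[q[0],q[1],0]
def px(f,P):
    p=P@np.array(f["R"]).T+np.array(f["t"]); return np.c_[p[:,0]/p[:,2]*f["fx"]+f["cx"],p[:,1]/p[:,2]*f["fy"]+f["cy"]]
def render(f,parts,q,r):
    x,y,w,h=r; m=np.zeros((h*S,w*S),np.uint8)
    for P in parts:
        u=(px(f,place(P,q))-[x-.5,y-.5])*S-.5
        cv2.fillConvexPoly(m,cv2.convexHull(np.round(u*16).astype(np.int32)),255,shift=4)
    return cv2.resize(m,(w,h),interpolation=cv2.INTER_AREA)/255.
def fit(views,parts,q0):
    def cost(v):
        q=[v[0]*10,v[1]*10,v[2]*.1]
        return sum(np.abs(render(f,parts,q,r)-m).sum()/m.sum() for f,m,r in views)
    b=None
    for d in(0,.05,-.05):
        o=minimize(cost,[q0[0]/10,q0[1]/10,(q0[2]+d)*10],method="Nelder-Mead",options=dict(initial_simplex=np.array([q0[0]/10,q0[1]/10,(q0[2]+d)*10])+np.array([[0,0,0],[1,0,0],[0,1,0],[0,0,.8]]),xatol=.005))
        if b is None or o.fun<b.fun:b=o
    return np.array([b.x[0]*10,b.x[1]*10,b.x[2]*.1]),b.fun/len(views)
def mask(f,r,kind):
    x,y,w,h=r; c=f["pixels"][y:y+h,x:x+w]; hsv=cv2.cvtColor(c,cv2.COLOR_RGB2HSV).astype(float)
    if kind=="grey": m=(hsv[...,1]<90)&(hsv[...,2]>90)
    if kind=="white": m=(hsv[...,1]<60)&(hsv[...,2]>165)
    if kind=="wood": m=(c[...,2]>100)&(c[...,0]>170)
    return m.astype(float)
E
python3 - <<'E'
from h import *
a=grab_frame("scene");b=grab_frame("top")
J=[("rail",RAIL,"grey",(312,228,46,30),(194,184,60,32)),("stick",STICK,"wood",(182,225,66,34),(318,190,84,40)),("strips",STRIPS,"white",(224,176,74,36),(254,236,88,40))]
vis=[]
for n,P,k,rt,rs in J:
    x,y=atz(b,rt[0]+rt[2]/2,rt[1]+rt[3]/2,10)
    q0=[x,y,-1.57]
    if n=="stick": q0=[x-5,y+45,-1.45]
    if n=="strips": c,s=np.cos(-1.57),np.sin(-1.57); q0=[x,y-100,-1.57]
    vt=(b,mask(b,rt,k),rt);vs=(a,mask(a,rs,k),rs)
    for nm,v in(("both",[vt,vs]),("top",[vt]),("scene",[vs])):
        q,e=fit(v,P,q0);print(n,nm,np.round(q,3),round(e,3))
        if nm=="both":
          Q=q
    for f,m,r in(vt,vs):
        x,y,w,h=r;c=cv2.resize(f["pixels"][y:y+h,x:x+w],(390,180),interpolation=cv2.INTER_NEAREST)
        R=cv2.resize((render(f,P,Q,r)*255).astype(np.uint8),(390,180),interpolation=cv2.INTER_NEAREST)
        cs,_=cv2.findContours((R>127).astype(np.uint8),0,2);cv2.drawContours(c,cs,-1,(255,0,0),1)
        M=cv2.resize((m*255).astype(np.uint8),(390,180),interpolation=cv2.INTER_NEAREST)
        cs,_=cv2.findContours((M>127).astype(np.uint8),0,2);cv2.drawContours(c,cs,-1,(0,0,255),1);vis.append(c)
im=np.vstack([np.hstack(vis[i:i+2]) for i in(0,2,4)])
cv2.imwrite("pics/fit.png",im[...,::-1])
E
```

```text
rail both [ 451.662 -173.431   -1.603] 0.094
rail top [ 450.991 -175.891   -1.595] 0.072
rail scene [ 452.676 -171.919   -1.6  ] 0.08
stick both [435.784 233.028  -1.349] 0.43
stick top [436.283 230.615  -1.345] 0.112
stick scene [431.072 234.061  -1.312] 0.717
strips both [609.207 -68.976  -1.518] 0.176
strips top [608.13  -69.673  -1.517] 0.133
strips scene [610.134 -65.752  -1.516] 0.106
```

View pics/fit.png

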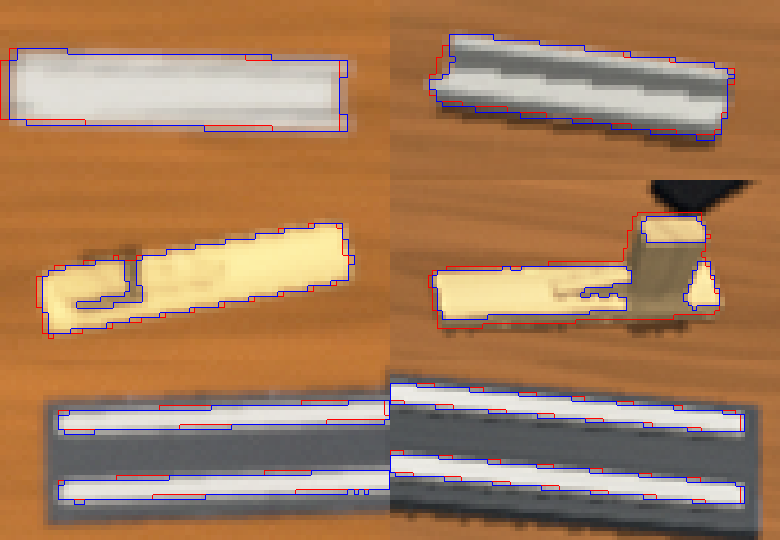

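Confirmed: silver rail, open side up, at about (451.7,-173.9), yaw -1.598. Wooden stick at about (437,232.5), yaw -1.346. Cutter mouth at about (609.2,-67.7), yaw -1.517. The two cameras differ by about 4 mm in y, but the relative offsets agree. Moving above the rail.

```bash
python3 -m pendant '[[0.396,0.795,0,0.75],[0.396,0.795,0,0.75],[0.396,0.795,0,0.75],[0.396,0.795,0,0.75],[0.396,0.795,0,0.75]]' 0.6 20; cat > st.py <<'E'
from h import *
from scipy.spatial.transform import Rotation as Ro
s=sense();y=Ro.from_rotvec(s["ee_rot"]).as_matrix()
print("t",round(s["t"],2),"tcp",s["tcp_pos"].round(1),"closing",round(float(np.arctan2(y[1,1],y[0,1])),3),"ztool",y[:,2].round(3),"F",s["contact_force"].round(1),"w",round(s["gripper_width"],3),"ff",round(float(s["finger_force"]),1))
E
python3 st.py
```

```text
t: 1.0
tcp_pos: [365.6, -345.7, 227.0]
ee_rot: [2.615, 1.739, 0.0]
contact_force: [1.6, 0.2, -0.7]
gripper_width: 0.626
finger_force: 0.0
t 1.0 tcp [ 365.6 -345.7  227. ] closing -0.397 ztool [ 0.001 -0.001 -1.   ] F [ 1.6  0.2 -0.7] w 0.626 ff 0.0
```

```bash
python3 -m pendant '[[0.172,0.344,-0.1,0.247],[0.172,0.344,-0.2,0.247],[0.172,0.344,-0.26,0.247],[0.172,0.344,-0.26,0.247],[0.172,0.344,-0.26,0.247]]' >/dev/null; python3 -m pendant '[[0,0,0,0],[0,0,0,0]]' >/dev/null; python3 st.py
```

```text
t 1.7 tcp [ 451.  -175.1   96.5] closing -0.031 ztool [-0.001  0.    -1.   ] F [ 0.4  0.  -0.9] w 0.601 ff 0.0
```

```bash
python3 -m pendant '[[0.001,0.002,-0.07,0.003],[0.001,0.002,-0.14,0.003],[0.001,0.002,-0.17,0.003],[0.001,0.002,-0.176,0.003],[0.001,0.002,-0.176,0.003]]' >/dev/null; python3 st.py; python3 -m pendant '[[0,0,0,0],[0,0,0,0],[0,0,0,0],[0,0,0,0],[0,0,0,0]]' 0 20 >/dev/null; python3 st.py;  python3 -m pendant '[[0,0,0.02,0],[0,0,0.05,0],[0,0,0.08,0],[0,0,0.1,0],[0,0,0.1,0]]' >/dev/null; python3 st.py
python3 - <<'E'
from h import *
save(grab_frame("scene"),"s1.png")
im=cv2.imread("pics/s1.png")[130:290,150:360];cv2.imwrite("pics/s1c.png",cv2.resize(im,(787,600),interpolation=cv2.INTER_CUBIC))
E
```

```text
t 2.2 tcp [ 451.7 -175.7    9.4] closing -0.03 ztool [ 0.001 -0.001 -1.   ] F [ 0.2 -0.2  0.6] w 0.601 ff 0.0
t 2.7 tcp [ 452.1 -174.8    9.5] closing -0.028 ztool [ 0.001 -0.001 -1.   ] F [-0.1 -0.6  7.9] w 0.368 ff 20.0
t 3.2 tcp [ 452.4 -174.7   60.2] closing -0.028 ztool [ 0.002 -0.001 -1.   ] F [ 0.6  0.  -0.4] w 0.368 ff 20.0
```

View pics/s1c.png

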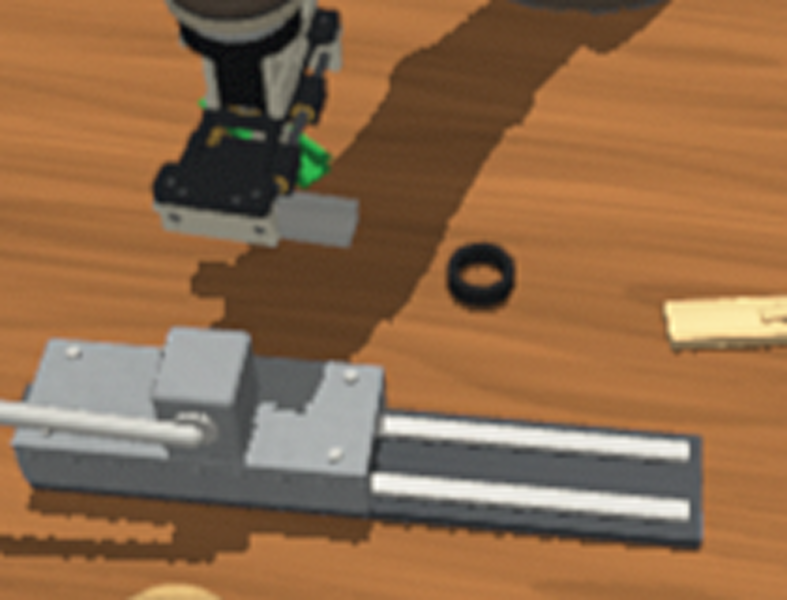

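Rail is held (width 34 mm). Carrying it round in front of the guard, y first and then x.

```bash
python3 -m pendant '[[0,0.08,0.06,0.055],[0,0.17,0.06,0.055],[0,0.26,0.06,0.055],[0,0.35,0.06,0.055],[0,0.432,0.06,0.055]]' >/dev/null; python3 -m pendant '[[0.08,0,0,0],[0.16,0,0,0],[0.24,0,0,0],[0.3,0,0,0],[0.3,0,0,0]]' >/dev/null;python3 -m pendant '[[0,0,0,0],[0,0,0,0],[0,0,0,0]]' >/dev/null; python3 st.py
python3 - <<'E'
from h import *
f=grab_frame("scene");save(f,"s2.png");g=grab_frame("top");save(g,"t2.png")
A=cv2.resize(f["pixels"][180:290,230:370],(400,314),interpolation=cv2.INTER_CUBIC)
B=cv2.resize(g["pixels"][130:240,190:330],(400,314),interpolation=cv2.INTER_CUBIC)
cv2.imwrite("pics/c2.png",np.hstack([A,B])[...,::-1])
E
```

```text
t 4.55 tcp [600.3  41.5  88.6] closing 0.055 ztool [-0.001 -0.    -1.   ] F [ 0.2 -0.9 -0.1] w 0.365 ff 20.0
```

View pics/c2.png

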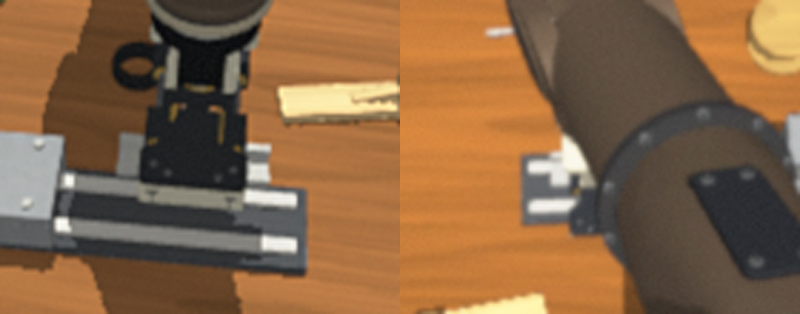

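```bash
python3 -m pendant '[[0.007,0,-0.04,0],[0.007,0,-0.08,0],[0.007,0,-0.1,0],[0.007,0,-0.115,0],[0.007,0,-0.125,0]]' >/dev/null;python3 -m pendant '[[0,0,0,0],[0,0,0,0]]' >/dev/null; python3 st.py
python3 - <<'E'
from h import *
f=grab_frame("scene")
A=cv2.resize(f["pixels"][190:280,240:360],(800,600),interpolation=cv2.INTER_CUBIC)
cv2.imwrite("pics/c3.png",A[...,::-1])
E
```

```text
t 5.35 tcp [605.4  41.6  26.8] closing 0.054 ztool [ 0.001  0.    -1.   ] F [ 0.3  0.5 -0.8] w 0.37 ff 20.0
```

View pics/c3.png

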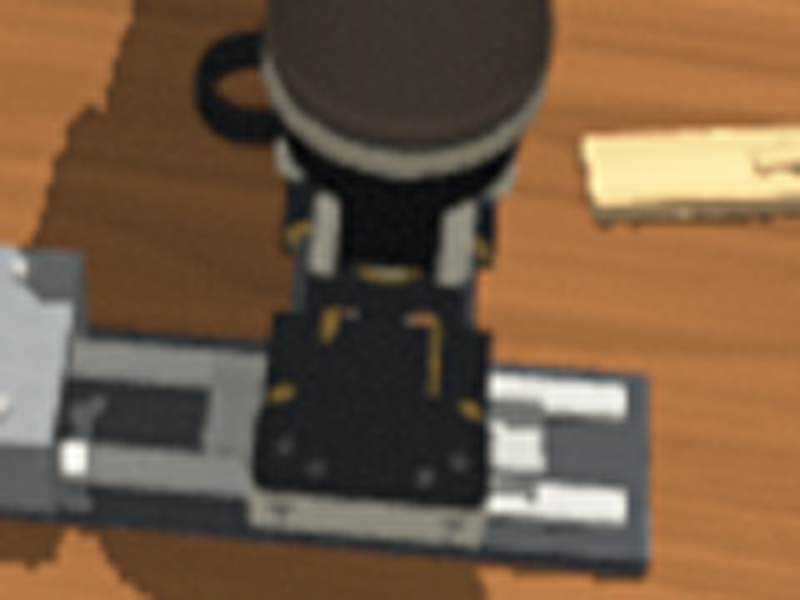

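```bash
python3 -m pendant '[[-0.002,0,-0.003,0],[-0.002,0,-0.006,0],[-0.002,0,-0.009,0],[-0.002,0,-0.010,0],[-0.002,0,-0.010,0]]' >/dev/null;python3 st.py; python3 -m pendant '[[0,0,0,0],[0,0,0,0]]' >/dev/null; python3 st.py
```

```text
t 5.9 tcp [604.1  41.5  21.6] closing 0.054 ztool [ 0. -0. -1.] F [-1.7 -1.4  5. ] w 0.368 ff 20.0
t 6.1 tcp [604.1  41.5  21.6] closing 0.054 ztool [ 0. -0. -1.] F [-1.2 -0.5  5.4] w 0.368 ff 20.0
```

```bash
python3 -m pendant '[[0,0,0,0],[0,0,0,0],[0,0,0,0],[0,0,0,0],[0,0,0,0]]' 0.6 >/dev/null;python3 st.py; python3 -m pendant '[[0,0,0.04,0],[0,0,0.1,0],[0,0,0.18,0],[0,0,0.22,0],[0,0,0.22,0]]' >/dev/null; python3 -m pendant '[[-0.08,0.09,0,0.114],[-0.16,0.18,0,0.114],[-0.24,0.27,0,0.114],[-0.33,0.38,0,0.114],[-0.334,0.38,0,0.114]]' >/dev/null; python3 -m pendant '[[0,0,0,0],[0,0,0,0]]' >/dev/null;  python3 st.py
python3 - <<'E'
from h import *
a=grab_frame("scene");b=grab_frame("top")
A=cv2.resize(a["pixels"][190:280,240:360],(400,300),interpolation=cv2.INTER_CUBIC)
B=cv2.resize(b["pixels"][150:225,210:310],(400,300),interpolation=cv2.INTER_CUBIC)
cv2.imwrite("pics/c4.png",np.hstack([A,B])[...,::-1])
E
```

```text
t 6.6 tcp [604.   41.5  21.1] closing 0.054 ztool [-0.  0. -1.] F [ 0.3 -0.3 -0.3] w 0.597 ff 0.0
t 7.8 tcp [437.9 230.  130.7] closing 0.229 ztool [-0.001 -0.    -1.   ] F [ 1.1 -2.  -0.6] w 0.6 ff 0.0
```

View pics/c4.png

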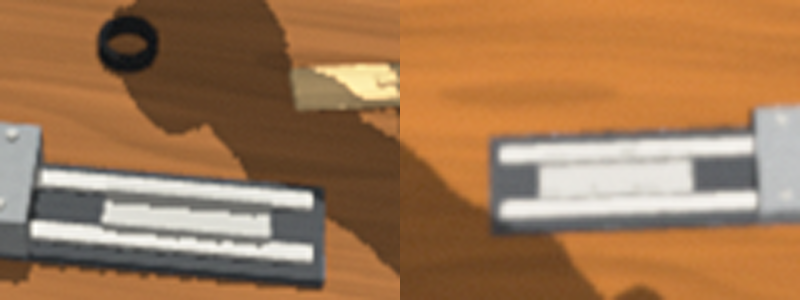

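Rail lies seated in the guide, about x_c −170 to −50. Picking up the stick by its handle.

```bash
python3 -m pendant '[[0,0.005,-0.05,-0.002],[0,0.005,-0.1,-0.002],[0,0.005,-0.15,-0.002],[0,0.005,-0.2,-0.002],[0,0.005,-0.218,-0.002]]' >/dev/null; python3 -m pendant '[[0,0,0,0],[0,0,0,0]]' >/dev/null;python3 st.py; python3 -m pendant '[[0,0,0,0],[0,0,0,0],[0,0,0,0],[0,0,0,0],[0,0,0,0]]' 0 40 >/dev/null; python3 -m pendant '[[0,0,0,0],[0,0,0,0]]' >/dev/null; python3 st.py;  python3 -m pendant '[[0,0,0.03,0],[0,0,0.08,0],[0,0,0.12,0],[0,0,0.12,0],[0,0,0.12,0]]' >/dev/null; python3 st.py
```

```text
t 8.6 tcp [439.7 231.6  22.7] closing 0.221 ztool [ 0.  0. -1.] F [ 0.2 -0.5  0.3] w 0.603 ff 0.0
t 9.3 tcp [439.  231.8  22.4] closing 0.222 ztool [ 0. -0. -1.] F [-1.5 -1.5  5.7] w 0.215 ff 39.9
t 9.8 tcp [439.1 231.6  82.1] closing 0.222 ztool [ 0.  0. -1.] F [ 0.5  0.1 -1.1] w 0.213 ff 39.9
```

```bash
python3 -m pendant '[[0.08,0.029,0,-0.056],[0.16,0.029,0,-0.112],[0.24,0.029,0,-0.112],[0.307,0.029,0,-0.112],[0.307,0.029,0,-0.112]]' >/dev/null; python3 -m pendant '[[0,0,0,0],[0,0,0,0],[0,0,0,0]]' >/dev/null;python3 st.py
python3 - <<'E'
from h import *
a=grab_frame("scene");b=grab_frame("top")
A=cv2.resize(a["pixels"][160:310,230:430],(400,300),interpolation=cv2.INTER_CUBIC)
B=cv2.resize(b["pixels"][110:260,140:340],(400,300),interpolation=cv2.INTER_CUBIC)
cv2.imwrite("pics/c5.png",np.hstack([A,B])[...,::-1])
E
```

```text
t 10.6 tcp [591.1 246.5  81.8] closing 0.056 ztool [-0.001 -0.    -1.   ] F [ 0.3 -0.4 -0.5] w 0.218 ff 39.9
```

View pics/c5.png

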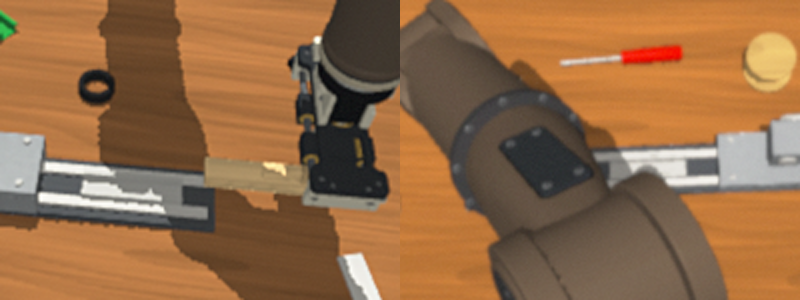

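```bash
python3 -m pendant '[[0.003,0,-0.03,-0.001],[0.003,0,-0.05,-0.001],[0.003,0,-0.07,-0.001],[0.003,0,-0.081,-0.001],[0.003,0,-0.081,-0.001]]' >/dev/null; python3 -m pendant '[[0,0,0,0],[0,0,0,0],[0,0,0,0]]' >/dev/null;python3 st.py
python3 - <<'E'
from h import *
a=grab_frame("scene")
A=cv2.resize(a["pixels"][190:280,260:380],(800,600),interpolation=cv2.INTER_CUBIC)
cv2.imwrite("pics/c6.png",A[...,::-1])
E
```

```text
t 11.5 tcp [594.3 246.4  42.2] closing 0.053 ztool [ 0.001  0.    -1.   ] F [ 0.2  0.6 -1.4] w 0.216 ff 40.0
```

View pics/c6.png

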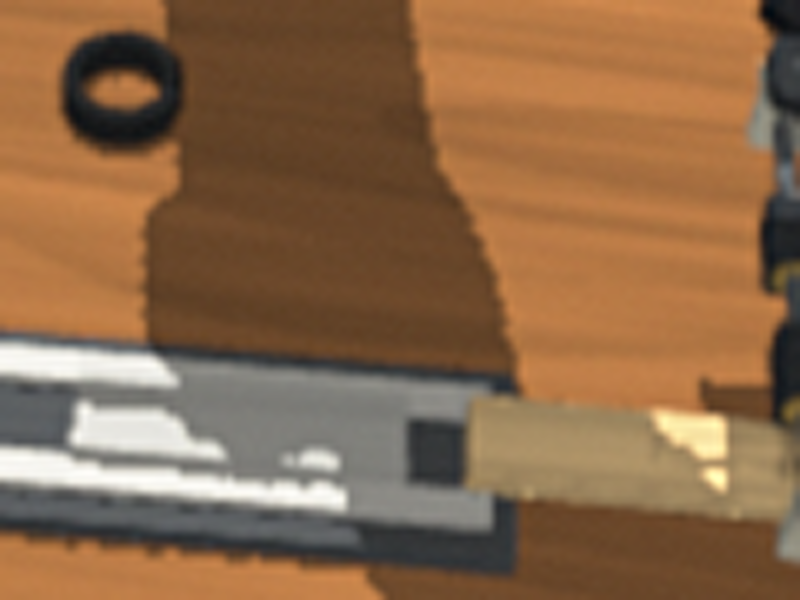

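```bash
python3 -m pendant '[[0.0005,-0.01,-0.0015,0],[0.001,-0.02,-0.0015,0],[0.0016,-0.03,-0.0015,0],[0.0022,-0.04,-0.0015,0],[0.0027,-0.05,-0.0015,0]]' >/dev/null;python3 st.py
python3 -m pendant '[[0.0009,-0.016,0,0],[0.0017,-0.032,0,0],[0.0026,-0.048,0,0],[0.0034,-0.064,0,0],[0.0043,-0.08,0,0]]' >/dev/null;python3 st.py
python3 -m pendant '[[0.0009,-0.016,0,0],[0.0017,-0.032,0,0],[0.0026,-0.048,0,0],[0.0034,-0.064,0,0],[0.0043,-0.08,0,0]]' >/dev/null;python3 st.py
```

```text
t 12.05 tcp [595.5 220.8  41. ] closing 0.053 ztool [ 0.  0. -1.] F [ 0.  -0.5 -1.4] w 0.22 ff 40.0
t 12.55 tcp [597.6 180.5  41. ] closing 0.053 ztool [ 0. -0. -1.] F [-0.3 -0.5 -0.2] w 0.215 ff 40.0
t 13.05 tcp [599.7 140.6  41. ] closing 0.053 ztool [ 0.  0. -1.] F [ 0.4  0.5 -1. ] w 0.221 ff 40.0
```

```bash

python3 -m pendant '[[0.0009,-0.016,0,0],[0.0017,-0.032,0,0],[0.0026,-0.048,0,0],[0.0034,-0.064,0,0],[0.0043,-0.08,0,0]]' >/dev/null;python3 st.py
python3 -m pendant '[[0.0009,-0.016,0,0],[0.0017,-0.032,0,0],[0.0026,-0.048,0,0],[0.0034,-0.064,0,0],[0.0043,-0.08,0,0]]' >/dev/null;python3 st.py
python3 -m pendant '[[0.0004,-0.008,0,0],[0.0008,-0.016,0,0],[0.0013,-0.024,0,0],[0.0017,-0.032,0,0],[0.0021,-0.04,0,0]]' >/dev/null;python3 st.py
python3 - <<'E'
from h import *
for c in("scene","top"):
    f=grab_frame(c)
    for n in("rail","stick","stick_nose"):
        print(c,n,[(np.round(np.array(d["rect"])*[560,420,560,420]).tolist(),round(d["confidence"],2)) for d in find_in(n,f)][:3])
f=grab_frame("scene");save(f,"s7.png")
E
```

```text
t 13.55 tcp [601.8 100.6  41. ] closing 0.053 ztool [ 0. -0. -1.] F [ 0.1  1.2 -0.9] w 0.212 ff 40.0
t 14.05 tcp [604.   60.6  41. ] closing 0.053 ztool [ 0.  0. -1.] F [ 0.6 -0.6 -0.2] w 0.216 ff 40.0
t 14.55 tcp [605.   41.2  41. ] closing 0.053 ztool [ 0.  0. -1.] F [-0.1  0.2 -1.7] w 0.216 ff 40.0
scene rail [([220.0, 165.0, 34.0, 26.0], 0.71)]
scene stick [([396.0, 180.0, 46.0, 43.0], 0.74), ([264.0, 250.0, 31.0, 13.0], 0.6)]
scene stick_nose [([396.0, 177.0, 46.0, 43.0], 0.71), ([265.0, 251.0, 34.0, 17.0], 0.66)]
top rail []
top stick [([177.0, 288.0, 50.0, 48.0], 0.61)]
top stick_nose [([177.0, 289.0, 50.0, 42.0], 0.91)]
```

```bash

python3 -m pendant '[[0.0002,-0.004,0,0],[0.0004,-0.008,0,0],[0.0006,-0.012,0,0],[0.0009,-0.016,0,0],[0.0011,-0.02,0,0]]' >/dev/null;python3 st.py
python3 -m pendant '[[0.0002,-0.004,0,0],[0.0004,-0.008,0,0],[0.0006,-0.012,0,0],[0.0009,-0.016,0,0],[0.0011,-0.02,0,0]]' >/dev/null;python3 st.py
python3 -m pendant '[[0.0001,-0.002,0,0],[0.0002,-0.004,0,0],[0.0003,-0.006,0,0],[0.0004,-0.008,0,0],[0.0005,-0.01,0,0]]' >/dev/null;python3 st.py
```

```text
t 15.5 tcp [605.6  31.1  41. ] closing 0.053 ztool [ 0. -0. -1.] F [-0.7 -0.1 -1.7] w 0.217 ff 40.0
t 16.0 tcp [606.1  21.1  41. ] closing 0.053 ztool [ 0.  0. -1.] F [-0.6  1.1 -1.2] w 0.214 ff 40.0
t 16.5 tcp [606.4  16.3  41. ] closing 0.053 ztool [ 0.  0. -1.] F [-0.6 -0.7 -1. ] w 0.22 ff 40.0
```

```bash

for i in 1; do :; done
python3 -m pendant '[[0.0001,-0.002,0,0],[0.0002,-0.004,0,0],[0.0003,-0.006,0,0],[0.0004,-0.008,0,0],[0.0005,-0.01,0,0]]' >/dev/null;python3 st.py
python3 -m pendant '[[0.0001,-0.002,0,0],[0.0002,-0.004,0,0],[0.0003,-0.006,0,0],[0.0004,-0.008,0,0],[0.0005,-0.01,0,0]]' >/dev/null;python3 st.py
```

```text
t 17.0 tcp [606.7  11.7  41.1] closing 0.053 ztool [ 0.     0.001 -1.   ] F [-1.4  3.8 -0.5] w 0.218 ff 40.0
t 17.5 tcp [606.9   8.5  41.3] closing 0.054 ztool [ 0.     0.002 -1.   ] F [-1.   6.5  0.5] w 0.215 ff 40.0
```

Stop contact reached (about 6 N); pushing on gently.

```bash

python3 -m pendant '[[0.0001,-0.002,0,0],[0.0002,-0.004,0,0],[0.0003,-0.006,0,0],[0.0004,-0.008,0,0],[0.0005,-0.01,0,0]]' >/dev/null;python3 st.py
python3 -m pendant '[[0.0001,-0.001,0,0],[0.0001,-0.002,0,0],[0.0002,-0.003,0,0],[0.0002,-0.004,0,0],[0.0002,-0.005,0,0]]' >/dev/null;python3 st.py
```

```text
t 18.0 tcp [607.2   3.4  41.3] closing 0.054 ztool [ 0.     0.002 -1.   ] F [-1.4  6.6 -0.1] w 0.217 ff 40.0
t 18.5 tcp [607.3   1.   41.3] closing 0.054 ztool [ 0.     0.002 -1.   ] F [-0.9  6.7 -0.4] w 0.214 ff 40.0
```

```bash

python3 -m pendant '[[0,-0.001,0,0],[0.0001,-0.002,0,0],[0.0001,-0.003,0,0],[0.0002,-0.004,0,0],[0.0002,-0.005,0,0]]' >/dev/null;python3 st.py
```

```text
t 19.0 tcp [607.3  -0.7  41.4] closing 0.055 ztool [ 0.001  0.003 -1.   ] F [-2.4  9.6  1.1] w 0.213 ff 40.0
```

```bash

python3 -m pendant '[[0,-0.001,0,0],[0.0001,-0.002,0,0],[0.0001,-0.003,0,0]]' >/dev/null;python3 st.py
```

```text
t 19.3 tcp [607.4  -0.8  41.5] closing 0.056 ztool [ 0.001  0.005 -1.   ] F [-1.6 12.5  2.2] w 0.219 ff 40.0
```

```bash

python3 -m pendant '[[0,-0.001,0,0],[0.0001,-0.002,0,0],[0.0001,-0.003,0,0],[0.0001,-0.003,0,0],[0.0001,-0.003,0,0]]' >/dev/null;python3 st.py
```

```text
t 19.8 tcp [607.4  -1.   41.7] closing 0.057 ztool [ 0.001  0.006 -1.   ] F [-2.1 15.7  3.2] w 0.22 ff 40.0
```

```bash

python3 -m pendant '[[-0.0005,0.01,0,0],[-0.0015,0.03,0,0],[-0.003,0.06,0,0],[-0.006,0.11,0,0],[-0.009,0.17,0,0]]' >/dev/null;python3 st.py
python3 -m pendant '[[-0.003,0.06,0,0],[-0.006,0.12,0,0],[-0.01,0.18,0,0],[-0.013,0.24,0,0],[-0.018,0.34,0,0]]' >/dev/null;python3 -m pendant '[[0,0,0.03,0],[0,0,0.06,0],[0,0,0.06,0]]' >/dev/null;python3 st.py
```

```text
t 20.3 tcp [602.9  78.5  40.9] closing 0.051 ztool [-0.    -0.001 -1.   ] F [-0.5  1.  -1.4] w 0.215 ff 40.0
t 21.1 tcp [595.2 248.4  73.2] closing 0.052 ztool [ 0.003  0.001 -1.   ] F [-0.  -0.4 -0.5] w 0.217 ff 40.0
```

```bash

python3 -m pendant '[[-0.08,0,0,0],[-0.16,0,0,0],[-0.24,0,0,0],[-0.3,0,0,0],[-0.3,0,0,0]]' >/dev/null;python3 -m pendant '[[0,-0.01,-0.04,0],[0,-0.02,-0.07,0],[0,-0.02,-0.09,0],[0,-0.02,-0.096,0],[0,-0.02,-0.098,0]]' >/dev/null;python3 -m pendant '[[0,0,0,0],[0,0,0,0]]' >/dev/null;python3 st.py
```

```text
t 22.3 tcp [444.7 238.3  22.5] closing 0.052 ztool [ 0.001  0.    -1.   ] F [-0.7 -2.1  2.7] w 0.218 ff 40.0
```

```bash

python3 -m pendant '[[0,0,0,0],[0,0,0,0],[0,0,0,0],[0,0,0,0],[0,0,0,0]]' 0.6 >/dev/null;python3 st.py;python3 -m pendant '[[0,0,0.04,0],[0,0,0.1,0],[0,0,0.18,0],[0,0,0.26,0],[0,0,0.3,0]]' >/dev/null;python3 -m pendant '[[-0.08,0,0,0],[-0.16,0.05,0,0],[-0.16,0.1,0,0],[-0.16,0.1,0,0]]' >/dev/null;python3 st.py
python3 - <<'E'
from h import *
a=grab_frame("scene");b=grab_frame("top")
A=cv2.resize(a["pixels"],(400,300),interpolation=cv2.INTER_AREA)
B=cv2.resize(b["pixels"][130:280,140:340],(400,300),interpolation=cv2.INTER_CUBIC)
cv2.imwrite("pics/c8.png",np.hstack([A,B])[...,::-1])
E
```

```text
t 22.8 tcp [443.9 238.3  22. ] closing 0.053 ztool [ 0.  0. -1.] F [-0.4  0.2 -1.1] w 0.576 ff 0.0
t 23.7 tcp [362.8 291.5 172.7] closing 0.058 ztool [ 0.001  0.003 -1.   ] F [-0.3  0.3 -0.6] w 0.599 ff 0.0
```

View pics/c8.png

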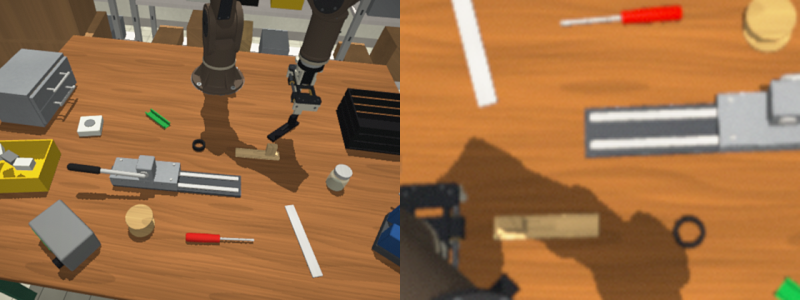

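The stick lies flat on the bench, the guide is empty with the rail inside the hood, and the bystanders are in place.

```bash
python3 -c "
from station import hand_in
print(hand_in())"
```

```text
the job is handed in; nothing more can be done
None
```

The job is handed in at about 24 s of the 69 s allowed: the rail went through the guard with the push stick until the stop met its hard end at about 16 N, and the stick now lies flat on the bench clear of the cutter; hand-in gave no verdict.

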